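# Ratchet a collimator clamp tight with its lift-to-index lever

## Task

Tighten the collimator clamp until the steel jaw is pressed fully home against the tube. Its lever has room for only a short clockwise swing between two posts, so lift it out of its teeth, carry it back, let it drop in again and swing again until the nut will go no further. Leave the tight clamp with its lever parked beside the post where its swing begins (the anticlockwise end), carried there lifted so that the nut is not undone, dropped fully into its teeth and let go, and do not disturb the cleaner bottle, lens cap and remote control.

Things in the scene. Friction and masses are not known exactly. Their poses are not given: they have to be found in the camera images.
- stand: Yellow cast stand fixed to the bench, base plate 295 x 200 x 18 mm. Origin on the bench under the clamp's vertical axis; x points from that axis to the collimator tube (yellow, 60 mm across, lying along y, 128 mm along x, 85 mm up), z up. Two steel stop posts (24 mm thick, 125 mm high, 60 mm from the axis, robot's side) bound the lever's swing.
- nut_top (a point): On the clamp axis, 93 mm up: top of the round steel nut (84 mm across) with 16 upright face teeth 6 mm tall, one every 22.5 degrees; the lever's hub sits over it. Clockwise from above it pushes the jaw 4 mm per rad to the tube, for 1.5 to 2.1 rad, then stops dead. It stays where left; turning it takes about 0.35 N m (3 N at the handle).
- grip (a point): Centre (half-way up) of the lever's handle: upright black cylinder 30 mm across, 60 mm tall, spinning freely on its pin at the lever's end, 125 mm from the clamp axis; centre 142 mm above the bench when the lever is down in its teeth. The lever's bar (18 mm wide) runs from 6 mm under the handle to the hub. z up; x, y spin.
- lever (a joint): Swing about the clamp axis, rad: 0 at the post where the swing begins (parking end), clockwise from above to 1.40 at the other. The handle lies from the axis towards (-cos(0.70 - q), -sin(0.70 - q)) in the stand's x, y. Down in its teeth the lever takes the nut with it, both ways, with about 6 degrees of play; lifted over 7 mm it swings freely.
- lever_lift (a joint): Height of the lever above its lowest place, m, 0 to 0.020. 0 = dropped into its teeth; about 0.0055 = resting on top of the nut's teeth, not engaged (it then slides over them lightly and drops by itself at the next gap, at most 22.5 degrees on). It may start either way. A spring and its weight (about 6 N) bring it down when let go.
- jaw_face (a point): Middle of the face of the moving steel jaw (a block 90 mm wide, 55 mm tall) that meets the tube; x as the stand's x. The jaw slides along it.
- tube_face (a point): The line of the tube's side nearest to the jaw, fixed to the stand, axes as the stand's. The clamp is fully tight when the jaw's face reaches this point (distance 0); it starts 6 to 8.4 mm short.
- cleaner: Bystander: upright bottle 52 mm across, 140 mm tall, beside the stand on its +y side; origin at the centre of its foot.
- lens_cap: Bystander: black rubber disc 60 mm across, 26 mm tall, on the bench on the robot's side of the stand; origin under its centre.
- remote: Bystander: white remote control 150 x 48 x 18 mm lying on the bench on the robot's side of the stand; origin under its centre, long axis x.

How it is judged (in metres and radians):
At the end, for the whole second after the job is handed in: The jaw's face is within 0.8 mm of the tube, the lever stands within 0.55 rad (32 degrees) of the post where its swing begins, is down in its teeth to within 3 mm, and is at rest (horizontal distance between jaw_face and tube_face below 0.0008 m and value of joint lever below 0.55 rad and value of joint lever_lift below 0.003 m and velocity of joint lever between -0.05 and 0.05 rad/s); the robot touches nothing.
It fails at once if the cleaner bottle is shifted by more than 40 mm or knocked over (distance of cleaner from where it was at the start of the episode above 0.04 m or angle between cleaner's own z axis and vertical above 0.5 rad).
It fails at once if the lens cap or the remote control is shifted by more than 40 mm (distance of any of lens_cap, remote from where it was at the start of the episode above 0.04 m).
It also fails if it takes over 69 s, if anything falls off the work surface, if the arm or the gripper's body presses on something with over 40 N, if the wrist force passes 120 N, or if a joint passes its speed limit or range.

## Robot

A 6-joint arm with a two-finger parallel gripper is mounted at the origin on the work surface. World frame = base frame: x ahead of the robot, y to its left, z up, the work surface at z = 0. Lengths are in mm, angles in degrees, forces in N, time in s.
With the tool pointing down it reaches from about 350 to 850 mm from the base axis. Payload 8.1 kg.
Tool frame: the origin (TCP) lies at the very end of the fingers, on their centre line; the grasp point (between the pads) lies r.tcp_to_grasp behind it (r.tcp_to_grasp is the distance from the TCP to the grasp point, in mm); z points along the fingers, y is the line along which they close (so a half turn about z gives the same grasp; the last joint's range is limited). The gripper opens to 85 mm and grips with 20 to 120 N. Pads are 22 mm wide; open, the fingers measure 114 mm over their backs; the gripper's body (76 mm by 85 mm) begins 54 mm behind the grasp point. The pads swing forward as they close: fully open they stand 13 mm farther back than shut.
Start: joints at [-76.455, 7.471, 85.268, -0, 87.261, -4.893], TCP at [189.785, -569.199, 231.292] pointing down, gripper open.
Joint ranges: [-169.43, 169.43], [-51.17, 129.36], [1.28, 143.12], [-76.62, 256.62], [0, 156.53], [-152.29, 152.29]. Speed limits (degrees/s): [136.94, 136.94, 159.86, 180, 180, 180].

## Interface

Orientations are given as [roll, pitch, yaw] about the fixed x, y, z axes, in that order (R = Rz(yaw) Ry(pitch) Rx(roll)).
In Python, from bench import r gives the robot as it stands.
- The arm moves only by the shell command python3 -m handwheel 'ROWS' [OPENING] [FORCE]. ROWS is JSON, a list of rows, each a list of 4 numbers: the shift along the tool's x, y, z in m, then the turn about the tool's z in degrees. A call has 1 to 10 rows; each row shifts and turns the commanded pose from where the row before left it, along the tool's axes as they then stand; what a row does not reach is not made up. A row lasts 1/10 s, in which the tool goes at most 50 mm and 8.59 degrees, less where a joint would pass 70% of its speed; a pose out of reach is approached as far as the arm can. A call is refused whole if a number of a shift passes 0.05 or a number of a turn 8.59, either way. A call with a gripper value outside its range is refused whole. OPENING is the finger opening in m, from 0 to 0.0854, set as the call begins (- or left out, the last holds). The fingers move at their own pace and stop on an object; FORCE is the grip in N (left out, the last holds). Time passes only in rows, so rows that do not move let the fingers close. It gives the time, the measured TCP pose, the force, the opening and the grip force at its end, in the units of the state.
- r.sense(): the state, without advancing time (a new reading comes with each control period).
- r.snapshot(name): name is "side" or "top" or "wrist"; returns the picture (420x560x3 uint8, red, green, blue); there is no depth.
- r.camera_params(name): a dict with "fx", "fy", "cx", "cy" (pixels), "D" ([k1, k2, p1, p2, k3] as OpenCV has them; the pictures are not rectified), "R" (3x3) and "t" (3): a world point X has camera coordinates R X + t; the wrist camera has in their place "mount" (4x4, takes a point from camera to tool coordinates, whose origin is the TCP and whose axes are the flange's). Camera axes: x right, y down, z forward; pixel columns grow to the right and rows downward; lengths in mm; the calibration is good to about 2 mm. A picture is of the moment at which its call begins: read the wrist's pose just before it. camera_params takes no time and is no camera call.
- r.hand_in(): hands the job in; it is judged then, once.
The state is a dict: "time": time; "joint_pos": joint angles; "qd": joint speeds; "joint_efforts": joint torques, N m; "tool_pos": TCP position; "tcp_rot": TCP orientation; "ft_force": force on the tool from outside, world axes, zero at the start; "wrist_torque": the same for the moment, N m; "finger_gap": finger opening in mm; "grip_force": force on a finger pad.
Only numpy, scipy, OpenCV 4.12 (cv2) and the standard library are available. Lean on these libraries where they do the work, as an engineer would, in place of code of your own. Each camera call takes 0.05 s, during which the arm holds its last target. There are 200 camera calls.

## Working session

There is one attempt and no reset: what is moved stays moved. The work goes in short steps, Python scripts to look and compute and a shell command to move; the robot and the scene stay as the last step left them, time stands still between calls to the robot, and variables do not carry over. Pictures are saved under pics/ and viewed, at most 10 in all, crops included, and the job is handed in when it is done.

```bash
ls; mkdir -p pics; python3 - <<'E'
from bench import r
import cv2,numpy as np
s=r.sense();print({k:np.round(v,3).tolist() for k,v in s.items()},r.tcp_to_grasp)
for n in("side","top"):
    cv2.imwrite(f"pics/{n}0.png",r.snapshot(n)[:,:,::-1]);p=r.camera_params(n);print(n,{k:np.round(v,3).tolist() for k,v in p.items()})
print(r.camera_params("wrist"))
E
```

```text
pics
{'time': 0.0, 'joint_pos': [-76.456, 7.515, 85.329, 0.001, 87.262, -4.895], 'qd': [-0.084, 0.03, -0.082, -0.037, -0.055, -0.036], 'joint_efforts': [0.001, -56.939, -50.055, -0.0, 0.015, -0.0], 'tool_pos': [189.649, -568.66, 230.245], 'tcp_rot': [-179.894, -0.01, 18.438], 'ft_force': [0.726, 0.179, -0.222], 'wrist_torque': [-0.027, -0.037, -0.011], 'grip_force': 0.0, 'finger_gap': 85.434} 18.700000000000003
side {'fx': 517.244, 'fy': 517.244, 'cx': 278.493, 'cy': 209.665, 'D': [-0.09, 0.0, 0.0, 0.0, 0.0], 'R': [[0.982, -0.188, -0.007], [-0.128, -0.638, -0.759], [0.138, 0.747, -0.651]], 't': [-574.564, 199.873, 895.797]}
top {'fx': 449.59, 'fy': 449.59, 'cx': 283.487, 'cy': 209.911, 'D': [-0.031, 0.0, 0.0, 0.0, 0.0], 'R': [[0.028, -0.999, -0.015], [-0.995, -0.026, -0.101], [0.1, 0.018, -0.995]], 't': [63.231, 632.631, 839.593]}
{'fx': 337.59015713734277, 'fy': 337.59015713734277, 'cx': 272.19271135981194, 'cy': 210.84753952303834, 'D': array([-0.07280726,  0.        ,  0.        ,  0.        ,  0.        ]), 'mount': array([[ 1.08532082e-03, -9.64197767e-01, -2.65181991e-01,
         6.67539898e+01],
       [ 9.99999389e-01,  1.10186458e-03,  8.63738630e-05,
         6.92238979e-01],
       [ 2.08913156e-04, -2.65181923e-01,  9.64198374e-01,
        -1.42506032e+02],
       [ 0.00000000e+00,  0.00000000e+00,  0.00000000e+00,
         1.00000000e+00]])}
```

View pics/top0.png

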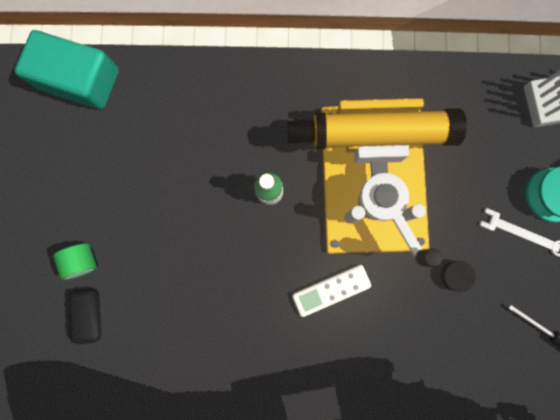

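View pics/side0.png

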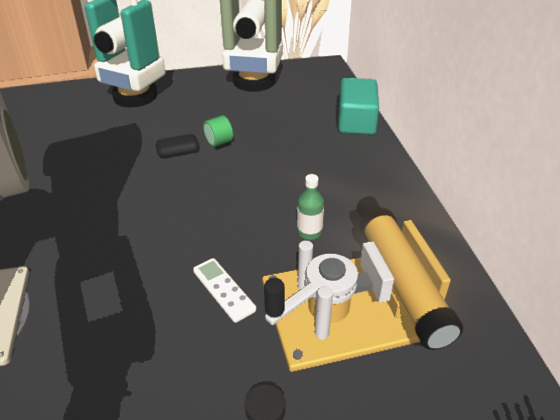

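The top view shows the clamp hub near (386,196), the handle near (432,257), posts near (358,213) and (418,211), the lens cap at (458,275), the remote at (332,291) and the bottle at (268,188). The side view agrees, with the lever near its starting end. I'll enlarge the clamp next.

```bash
cat > h.py <<'E'
import numpy as np,cv2
from bench import r
from scipy.spatial.transform import Rotation as Ro
def cam(n,s=None):
    p=r.camera_params(n);K=np.array([[p['fx'],0,p['cx']],[0,p['fy'],p['cy']],[0,0,1]])
    if 'R' in p: R,t=np.array(p['R']),np.array(p['t'])
    else:
        s=s or r.sense();T=np.eye(4);T[:3,:3]=Ro.from_euler('xyz',s['tcp_rot'],degrees=True).as_matrix();T[:3,3]=s['tool_pos']
        T=np.linalg.inv(T@p['mount']);R,t=T[:3,:3],T[:3,3]
    return K,np.array(p['D']),R,t
def ray(c,uv):
    K,D,R,t=c;x=cv2.undistortPoints(np.array([[uv]],float),K,D)[0,0]
    return -R.T@t,R.T@np.array([*x,1])
def onz(c,uv,z): o,d=ray(c,uv);return o+d*(z-o[2])/d[2]
def proj(c,X):
    K,D,R,t=c;return cv2.projectPoints(np.array(X,float).reshape(-1,3),cv2.Rodrigues(R)[0],t,K,D)[0][:,0]
E
python3 - <<'E'
from h import *
c=cam("top")
im=cv2.imread("pics/top0.png")
cv2.imwrite("pics/top0z.png",cv2.resize(im[85:285,295:495],None,fx=3,fy=3,interpolation=2))
for n,uv,z in [("hub",(386,196),110),("handletop",(432,257),172),("postL",(358,213),125),("postR",(418,211),125),("cap",(458,275),26),("remote",(332,291),18),("cleaner",(267,181),140)]: print(n,onz(c,uv,z).round())
E
```

```text
hub [ 652. -102.  110.]
handletop [ 547. -163.  172.]
postL [619. -50. 125.]
postR [ 626. -154.  125.]
cap [ 514. -259.   26.]
remote [477. -18.  18.]
cleaner [669. 108. 140.]
```

View pics/top0z.png

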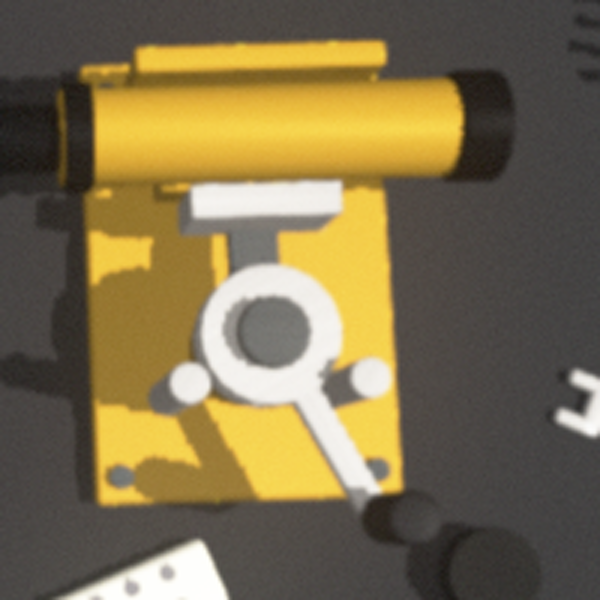

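The zoomed view puts the handle top at about px (433,257), the hub at (386,196) and the posts at (358,213) and (419,211). That gives an axis near (652,-101), a stand yaw of about 4° and q of about 0.23. I'll turn the tool to yaw 0 and go above the handle.

```bash
python3 -m handwheel '[[0,0,-0.02,8.59],[0,0,-0.02,8.59],[0,0,-0.01,1.26],[0.03,-0.034,0,0],[0.03,-0.034,0,0],[0.03,-0.034,0,0],[0.03,-0.034,0,0],[0.03,-0.034,0,0],[0.03,-0.034,0,0],[0.03,-0.034,0,0]]' 0.085 60
python3 -m handwheel '[[0.029,-0.034,0,0],[0.029,-0.034,0,0],[0.029,-0.034,0,0],[0.029,-0.034,0,0],[0.029,-0.034,0,0],[0,0,0,0],[0,0,0,0]]'
python3 - <<'E'
from h import *
s=r.sense();print(s['tool_pos'],s['tcp_rot'])
im=r.snapshot("wrist")[:,:,::-1].copy();cv2.imwrite("pics/w1.png",im)
c=cam("wrist",s);print(proj(c,[[547,-163,172],[547,-163,112],[652,-101,110]]).round())
E
```

```text
time: 1.1
tool_pos: [400.6, -329.5, 280.8]
tcp_rot: [-180.0, 0.0, 0.2]
ft_force: [-0.2, -1.0, 0.1]
finger_gap: 85.0
grip_force: 0.0
time: 1.8
tool_pos: [544.9, -160.2, 280.5]
tcp_rot: [-180.0, 0.1, 0.3]
ft_force: [0.5, -0.3, -0.2]
finger_gap: 85.0
grip_force: 0.0
[ 544.94761384 -160.22152082  280.45811606] [-1.79988396e+02  8.04510384e-02  2.99634778e-01]
[[275. 206.]
 [274. 189.]
 [204.  71.]]
```

View pics/w1.png

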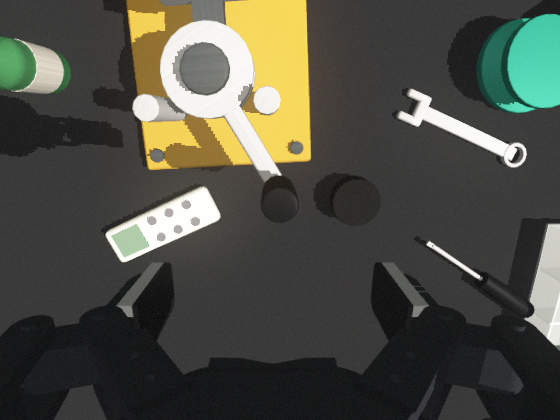

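The wrist view shows the handle top at (281,203), about 4 mm off the prediction. The fingers straddle the handle. Next I'll correct for that, descend and grip.

```bash
python3 -m handwheel '[[0.0035,0.006,0.03,0],[0,0,0.04,0],[0,0,0.04,0],[0,0,0.03,0],[0,0,0.017,0],[0,0,0,0]]'
python3 -m handwheel '[[0,0,0,0],[0,0,0,0],[0,0,0,0],[0,0,0,0],[0,0,0,0],[0,0,0,0],[0,0,0,0],[0,0,0,0]]' 0.02 60
python3 - <<'E'
from h import *
print(r.sense()['tool_pos'])
cv2.imwrite("pics/w2.png",np.hstack([r.snapshot("side")[200:400,220:420,::-1],cv2.resize(r.snapshot("wrist")[:,:,::-1],(267,200))]))
E
```

```text
time: 2.45
tool_pos: [545.1, -167.8, 120.7]
tcp_rot: [-179.9, 0.3, -0.1]
ft_force: [-0.6, -0.2, -0.5]
finger_gap: 84.7
grip_force: 0.0
time: 3.25
tool_pos: [548.7, -167.4, 124.9]
tcp_rot: [180.0, -0.1, -0.0]
ft_force: [-1.5, -1.6, 5.7]
finger_gap: 28.6
grip_force: 59.3
[ 548.66914853 -167.4100227   124.89525042]
```

View pics/w2.png

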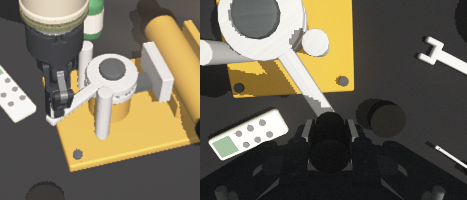

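```bash
python3 -m handwheel '[[0,0,0.002,0],[0,0,0.001,0],[0,0,0,0],[0,0,0,0]]'
python3 - <<'E'
import numpy as np
A=np.array([653.5,-100]);t=np.radians(np.arange(43,-40,-5.))
P=A-125*np.c_[np.cos(t),np.sin(t)]
for a,p,d in zip(np.degrees(t),P,np.diff(P,axis=0,append=P[-1:])):print(a.round(),p.round(1),(d*[1,-1]).round(1))
E
```

```text
time: 3.75
tool_pos: [548.9, -168.3, 123.2]
tcp_rot: [179.9, -0.1, -0.0]
ft_force: [-7.2, -3.9, 13.7]
finger_gap: 29.0
grip_force: 60.4
43.0 [ 562.1 -185.2] [-7.1 -8.3]
38.0 [ 555. -177.] [-6.3 -8.9]
33.0 [ 548.7 -168.1] [-5.5 -9.4]
28.0 [ 543.1 -158.7] [-4.7 -9.8]
23.0 [ 538.4 -148.8] [ -3.8 -10.2]
18.0 [ 534.6 -138.6] [ -2.9 -10.5]
13.0 [ 531.7 -128.1] [ -2.  -10.7]
8.0 [ 529.7 -117.4] [ -1.  -10.9]
3.0 [ 528.7 -106.5] [ -0.1 -10.9]
-2.0 [528.6 -95.6] [  0.9 -10.9]
-7.0 [529.4 -84.8] [  1.8 -10.8]
-12.0 [531.2 -74. ] [  2.7 -10.6]
-17.0 [534.  -63.5] [  3.6 -10.3]
-22.0 [537.6 -53.2] [ 4.5 -9.9]
-27.0 [542.1 -43.3] [ 5.4 -9.5]
-32.0 [547.5 -33.8] [ 6.2 -9. ]
-37.0 [553.7 -24.8] [ 0. -0.]
```

```bash
python3 -m handwheel '[[-0.0055,-0.0094,0,0],[-0.0047,-0.0098,0,0],[-0.0038,-0.0102,0,0],[-0.0029,-0.0105,0,0],[0,0,0,0]]'
python3 -m handwheel '[[-0.002,-0.0107,0,0],[-0.001,-0.0109,0,0],[0,-0.0109,0,0],[0.001,-0.0109,0,0],[0,0,0,0]]'
```

```text
time: 4.25
tool_pos: [531.9, -127.3, 123.0]
tcp_rot: [179.9, -0.1, 0.0]
ft_force: [-6.0, -1.8, 12.3]
finger_gap: 28.6
grip_force: 60.0
time: 4.75
tool_pos: [530.3, -83.4, 123.0]
tcp_rot: [179.9, -0.1, 0.1]
ft_force: [-6.0, 0.2, 12.5]
finger_gap: 28.8
grip_force: 59.9
```

```bash
python3 -m handwheel '[[0.0018,-0.0108,0,0],[0.0027,-0.0106,0,0],[0.0036,-0.0103,0,0]]'
python3 -m handwheel '[[0.0045,-0.0099,0,0],[0.0054,-0.0095,0,0],[0.0025,-0.0036,0,0]]'
python3 -m handwheel '[[0.0025,-0.0036,0,0],[0,0,0,0]]'
python3 - <<'E'
from h import *
cv2.imwrite("pics/s3.png",np.hstack([cv2.resize(r.snapshot("side")[220:370,250:470,::-1],None,fx=2,fy=2),cv2.resize(r.snapshot("wrist")[:,:,::-1],(350,300))]))
E
```

```text
time: 5.05
tool_pos: [538.7, -52.6, 123.1]
tcp_rot: [179.9, -0.2, -0.0]
ft_force: [-1.2, -3.0, 12.4]
finger_gap: 28.6
grip_force: 59.8
time: 5.35
tool_pos: [551.6, -29.2, 123.2]
tcp_rot: [179.9, -0.2, 0.0]
ft_force: [-3.1, -2.5, 11.3]
finger_gap: 28.7
grip_force: 59.9
time: 5.55
tool_pos: [554.1, -25.8, 123.3]
tcp_rot: [179.9, -0.2, 0.0]
ft_force: [-3.2, -1.8, 11.7]
finger_gap: 28.9
grip_force: 59.9
```

View pics/s3.png

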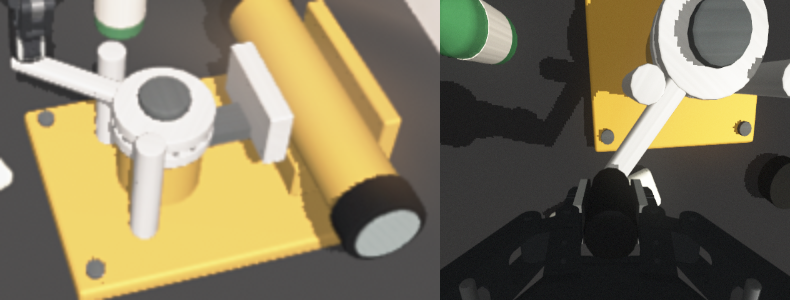

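The bar now stands close to the left post and the jaw has moved towards the tube without reaching it. I'll lift the lever and carry it back.

```bash
python3 -m handwheel '[[0,0,-0.005,0],[0,0,-0.006,0],[0,0,-0.006,0],[0,0,0,0],[0,0,0,0]]'
```

```text
time: 6.15
tool_pos: [553.9, -27.0, 138.2]
tcp_rot: [179.9, -0.2, -0.0]
ft_force: [10.1, -6.8, -6.5]
finger_gap: 28.8
grip_force: 59.7
```

```bash
python3 -m handwheel '[[-0.0062,0.009,0,0],[-0.0054,0.0095,0,0],[-0.0045,0.0099,0,0],[-0.0036,0.0103,0,0],[-0.0027,0.0106,0,0],[-0.0018,0.0108,0,0],[-0.0009,0.0109,0,0],[0.0001,0.0109,0,0],[0.001,0.0109,0,0]]'
python3 -m handwheel '[[0.002,0.0107,0,0],[0.0029,0.0105,0,0],[0.0038,0.0102,0,0],[0.0047,0.0098,0,0],[0.0055,0.0094,0,0],[0.0063,0.0089,0,0]]'
python3 -m handwheel '[[0.0055,0.0065,0,0],[0,0,0,0],[0,0,0,0]]'
```

```text
time: 7.05
tool_pos: [530.8, -118.4, 138.4]
tcp_rot: [-180.0, -0.3, 0.0]
ft_force: [15.2, 3.1, -6.2]
finger_gap: 28.7
grip_force: 60.0
time: 7.65
tool_pos: [554.8, -176.2, 137.1]
tcp_rot: [-179.8, -0.1, 0.1]
ft_force: [9.3, 7.3, -5.9]
finger_gap: 28.7
grip_force: 60.1
time: 7.95
tool_pos: [559.9, -182.4, 136.7]
tcp_rot: [-179.8, -0.0, 0.0]
ft_force: [8.0, 7.5, -5.2]
finger_gap: 28.4
grip_force: 60.1
```

```bash
python3 -m handwheel '[[0.002,-0.0015,0.005,0],[0,0,0.006,0],[0,0,0.006,0],[0,0,0,0],[0,0,0,0]]'
python3 -m handwheel '[[-0.0065,-0.0087,0,0],[-0.006,-0.0092,0,0],[0,0,0,0]]'
```

```text
time: 8.45
tool_pos: [561.9, -186.4, 126.0]
tcp_rot: [179.7, -0.2, -0.1]
ft_force: [-13.9, -8.8, 28.3]
finger_gap: 28.6
grip_force: 66.1
time: 8.75
tool_pos: [547.5, -165.8, 122.5]
tcp_rot: [179.9, 0.1, -0.0]
ft_force: [-9.7, -5.8, 13.7]
finger_gap: 28.9
grip_force: 62.8
```

It dropped in (z 126 → 122.5). I'll keep swinging clockwise and watch for the dead stop.

```bash
python3 -m handwheel '[[-0.0047,-0.0098,0,0],[-0.0038,-0.0102,0,0],[-0.0029,-0.0105,0,0]]'
python3 -m handwheel '[[-0.002,-0.0107,0,0],[-0.001,-0.0109,0,0]]'
python3 -m handwheel '[[0,-0.0109,0,0],[0,0,0,0]]'
```

```text
time: 9.05
tool_pos: [534.9, -136.9, 122.4]
tcp_rot: [179.8, 0.2, -0.1]
ft_force: [-20.8, -9.4, 17.7]
finger_gap: 29.0
grip_force: 63.0
time: 9.25
tool_pos: [530.4, -114.7, 121.8]
tcp_rot: [179.8, 0.5, -0.1]
ft_force: [-27.9, -7.0, 19.9]
finger_gap: 28.7
grip_force: 63.4
time: 9.45
tool_pos: [529.6, -101.8, 121.3]
tcp_rot: [180.0, 0.6, 0.0]
ft_force: [-28.9, -1.5, 22.0]
finger_gap: 28.9
grip_force: 63.3
```

```bash
python3 -m handwheel '[[-0.005,-0.0109,0,0],[0.0009,-0.0109,0,0],[0,0,0,0]]'
python3 -m handwheel '[[0.0018,-0.0108,0,0],[0.0027,-0.0106,0,0],[0,0,0,0]]'
```

```text
time: 9.75
tool_pos: [530.9, -79.7, 122.0]
tcp_rot: [180.0, -0.1, 0.0]
ft_force: [2.8, -1.5, 6.3]
finger_gap: 28.8
grip_force: 61.6
time: 10.05
tool_pos: [536.2, -59.0, 122.1]
tcp_rot: [179.9, -0.2, 0.0]
ft_force: [5.3, -4.3, 3.7]
finger_gap: 28.7
grip_force: 61.7
```

```bash
python3 -m handwheel '[[0.004,-0.0101,0.001,0],[0,0,0,0]]'
python3 -m handwheel '[[0.005,-0.0097,0,0],[0,0,0,0]]'
python3 -m handwheel '[[0.0058,-0.0092,0,0],[0,0,0,0]]'
python3 - <<'E'
from h import *
cv2.imwrite("pics/s4.png",cv2.resize(r.snapshot("side")[220:370,250:470,::-1],None,fx=3,fy=3))
E
```

```text
time: 10.25
tool_pos: [537.9, -54.2, 121.2]
tcp_rot: [179.4, 0.1, -0.0]
ft_force: [-10.5, -26.8, 13.8]
finger_gap: 28.5
grip_force: 63.7
time: 10.45
tool_pos: [540.0, -50.1, 121.0]
tcp_rot: [178.9, 0.5, -0.2]
ft_force: [-27.3, -51.7, 21.6]
finger_gap: 28.8
grip_force: 67.0
time: 10.65
tool_pos: [546.0, -47.0, 121.2]
tcp_rot: [178.4, 0.5, -0.3]
ft_force: [-25.3, -79.5, 18.8]
finger_gap: 28.6
grip_force: 69.8
```

View pics/s4.png

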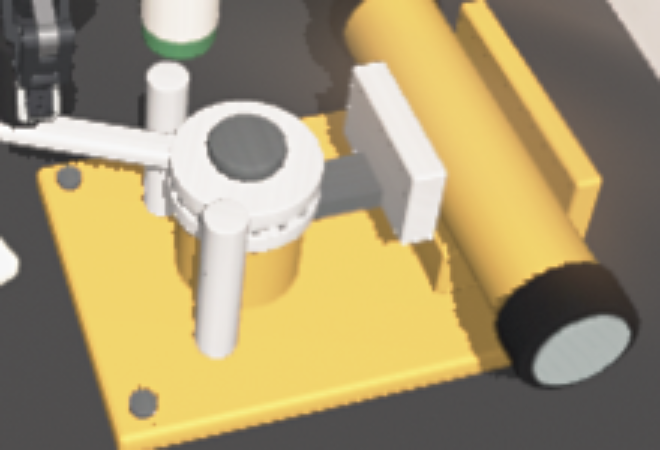

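It hit a dead stop at θ≈-22°, well before the post, with force rising to 80 N. The picture shows the jaw against the tube. I'll unload, lift, and check again.

```bash
python3 -m handwheel '[[-0.0058,0.0092,0,0],[-0.005,0.0097,0,0],[-0.002,0.005,0,0],[0,0,0,0],[0,0,0,0]]'
```

```text
time: 11.2
tool_pos: [541.6, -57.2, 122.4]
tcp_rot: [179.7, -0.7, -0.1]
ft_force: [21.9, -14.8, -4.3]
finger_gap: 28.5
grip_force: 62.7
```

```bash
python3 -m handwheel '[[0.005,0.001,-0.004,0],[0,0,-0.006,0],[0,0,-0.006,0],[0,0,0,0],[0,0,0,0]]'
```

```text
time: 11.7
tool_pos: [543.8, -55.8, 136.2]
tcp_rot: [179.9, -0.3, -0.0]
ft_force: [13.6, -5.4, -6.6]
finger_gap: 28.7
grip_force: 62.6
```

```bash
python3 -m handwheel '[[-0.0036,0.0103,0,0],[-0.0027,0.0106,0,0],[-0.0018,0.0108,0,0],[-0.0009,0.0109,0,0],[0.0001,0.0109,0,0],[0.001,0.0109,0,0],[0.002,0.0107,0,0],[0.0029,0.0105,0,0]]'
python3 -m handwheel '[[0.0038,0.0102,0,0],[0.0047,0.0098,0,0],[0.0055,0.0094,0,0],[0.0062,0.0088,0,0],[0,0,0,0],[0,0,0,0]]'
```

```text
time: 12.5
tool_pos: [541.3, -139.4, 136.0]
tcp_rot: [-179.9, -0.3, 0.0]
ft_force: [16.9, 5.8, -6.2]
finger_gap: 28.8
grip_force: 62.7
time: 13.1
tool_pos: [560.3, -176.0, 134.8]
tcp_rot: [-179.7, -0.1, 0.1]
ft_force: [11.7, 9.4, -6.7]
finger_gap: 28.7
grip_force: 62.9
```

```bash
python3 -m handwheel '[[0.002,-0.0015,0.004,0],[0,0,0.005,0],[0,0,0.004,0],[0,0,0,0],[0,0,0,0]]'
```

```text
time: 13.6
tool_pos: [561.6, -179.3, 127.2]
tcp_rot: [179.8, -0.1, -0.0]
ft_force: [-11.1, -5.2, 26.8]
finger_gap: 28.7
grip_force: 67.2
```

```bash
python3 -m handwheel '[[-0.005,-0.005,0,0],[0,0,0,0]]'
python3 -m handwheel '[[-0.004,-0.005,0,0],[0,0,0,0]]'
```

```text
time: 13.8
tool_pos: [556.6, -172.7, 125.6]
tcp_rot: [179.9, -0.1, -0.0]
ft_force: [-4.6, -0.3, 10.9]
finger_gap: 28.8
grip_force: 64.9
time: 14.0
tool_pos: [552.4, -165.8, 123.3]
tcp_rot: [-179.9, -0.1, 0.0]
ft_force: [4.1, 3.0, 3.0]
finger_gap: 28.2
grip_force: 64.1
```

It appears to have dropped in. Pressing lightly down and clockwise will confirm it has engaged and the nut is tight.

```bash
python3 -m handwheel '[[0,0,0.003,0],[-0.005,-0.008,0,0],[0,0,0,0]]'
python3 -m handwheel '[[-0.005,-0.008,0,0],[0,0,0,0]]'
```

```text
time: 14.3
tool_pos: [547.9, -158.5, 121.6]
tcp_rot: [-180.0, -0.2, 0.0]
ft_force: [1.8, 1.0, 9.6]
finger_gap: 28.4
grip_force: 65.1
time: 14.5
tool_pos: [545.4, -153.0, 122.6]
tcp_rot: [179.7, -0.5, 0.0]
ft_force: [13.5, -8.5, 1.2]
finger_gap: 28.6
grip_force: 63.8
```

```bash
python3 -m handwheel '[[-0.004,-0.009,0.001,0],[0,0,0,0]]'
python3 -m handwheel '[[-0.004,-0.008,0,0],[0,0,0,0]]'
```

```text
time: 14.7
tool_pos: [543.7, -149.1, 123.1]
tcp_rot: [179.2, -0.8, -0.1]
ft_force: [21.1, -29.5, -3.3]
finger_gap: 28.6
grip_force: 63.8
time: 14.9
tool_pos: [542.2, -145.6, 124.3]
tcp_rot: [178.8, -1.2, -0.1]
ft_force: [34.6, -49.0, -12.7]
finger_gap: 28.9
grip_force: 66.1
```

The stop is firm and the clamp is tight. I'll unload, release and retreat.

```bash
python3 -m handwheel '[[0.004,0.008,0,0],[0.004,0.009,0,0],[0.004,0.006,0.001,0],[0,0,0,0],[0,0,0,0]]'
python3 -m handwheel '[[0,0,0,0],[0,0,0,0],[0,0,0,0],[0,0,0,0],[0,0,0,0],[0,0,0,0]]' 0.085
python3 -m handwheel '[[0,0,-0.02,0],[0,0,-0.03,0],[0,0,-0.04,0],[0,0,-0.04,0],[0,0,-0.03,0],[-0.04,0,0,0],[-0.04,0,0,0],[0,0,0,0],[0,0,0,0],[0,0,0,0]]'
python3 - <<'E'
from h import *
s=r.sense();w=r.snapshot("wrist")[:,:,::-1];a=r.snapshot("side")[200:360,250:470,::-1]
cv2.imwrite("pics/w5.png",np.hstack([cv2.resize(w[:200,100:400],None,fx=1.5,fy=1.5),cv2.resize(a,(350,300))]))
c=cam("wrist",s);print(s['tool_pos'],proj(c,[[550,-160,172],[653.5,-100,110]]).round())
E
```

```text
time: 15.4
tool_pos: [546.7, -158.3, 120.4]
tcp_rot: [179.9, -0.1, -0.0]
ft_force: [-5.1, -2.0, 16.3]
finger_gap: 28.9
grip_force: 65.8
time: 16.0
tool_pos: [545.7, -156.9, 118.0]
tcp_rot: [-180.0, 0.0, 0.0]
ft_force: [-0.6, 1.1, 0.2]
finger_gap: 85.2
grip_force: 0.0
time: 17.0
tool_pos: [466.5, -157.1, 278.7]
tcp_rot: [180.0, -0.1, -0.0]
ft_force: [0.5, 0.1, 0.7]
finger_gap: 85.2
grip_force: 0.0
[ 466.48288299 -157.12979354  278.68603428] [[275.  95.]
 [203. -28.]]
```

View pics/w5.png

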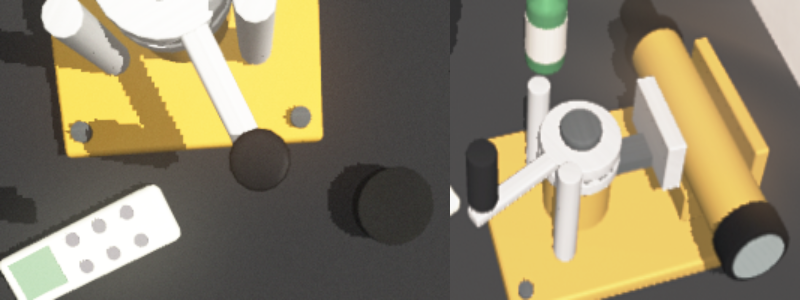

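The wrist view shows the handle at about (273,107), released at q≈0.3 near the starting post. The lever is down, and the bystanders have not moved. The nut hit its dead stop twice, so I'm handing in.

```bash
python3 -c "
from bench import r
print(r.hand_in())"
```

```text
the job is handed in; nothing more can be done
None
```

I handed the job in at about 17 s of the 69 s; the hand-in gave no verdict. The nut is at its dead stop, confirmed by a second push, and the jaw looks home on the tube. The lever is down in its teeth and let go at about 0.3 rad from its starting post (limit 0.55), and the bottle, cap and remote were not disturbed.

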